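# Tap a bottle central on the balance pan, then tare

## Task

The amber bottle stands off-centre on the small pan of the balance, which rocks a little under it. Without gripping or lifting it, tap it gently with the fingertips until it stands in the middle of the pan, upright and still, and only then take the fingers off it, press the blue tare key and let it go. Do not press the round on/off key, and leave the things standing round the balance where they are.

Things in the scene. Friction and masses are not known exactly. Their poses are not given: they have to be found in the camera images.
- amber_bottle: brown dye bottle with a green-banded label and a white screw cap, loose, about 90 g (70 to 120 g), full: body 40 mm in diameter and 60 mm tall, cap 24 mm in diameter, 82 mm in all. Origin at the centre of its underside, z up. Pushed low it slides on the pan; pushed above about 25 mm over its underside it may tip.
- pan_center (a point): middle of the upper face of the balance's round steel pan, 64 mm in diameter, 3.4 mm thick, its level face 78 mm above the bench, with a fine 53 mm turned groove. The pan sits on one central spigot and, sprung, rocks up to 0.06 rad any way; an off-centre bottle tilts it by 0.03 to 0.045 rad.
- draught_ring: low black ring fixed round the pan, inside 85 mm, outside 94 mm in diameter, 8 mm high. Origin at the centre of its underside, on the pan's axis; its top is 70 mm above the bench, 8 mm below the pan's face.
- balance: fixed balance, white on a dark base, 208 mm deep (x), 165 mm wide (y). Origin at the middle of its underside on the bench, x points away from its key panel, z up. The pan's axis is at x = +36 mm, y = 0; the housing's flat top is 62 mm above the bench. At its front (x = -104 to -24 mm) a panel 45 to 57 mm high that rises to +x by 0.16 rad carries a display and two keys.
- tare_key_top (a point): middle of the top of the blue tare key, a bar 20 mm (along the balance's x) by 52 mm (along its y), standing 6.5 mm out of the sloping panel, in front of the display and to the right of the middle as the robot sees it. (Behind the balance a screen leans over the bench: its near left edge is at about x = 0.70, y = 0.19 m in the base frame, 0.30 to 0.68 m up; keep the wrist clear of it.)
- tare_key (a joint): travel of the tare key (m): 0 = up, 0.004 = fully down along the panel's normal; a spring of about 1 N at the top and 3.5 N fully down brings it back. It counts as pressed from 0.0025.
- power_key (a joint): travel of the round grey on/off key (m), 16 mm in diameter, same height and travel, 74 mm to the left (+y of the balance) of the tare key: 0 = up, 0.004 = down. Not to be pressed.
- buffer_bottle: white bottle with a blue cap, loose, 56 mm in diameter, 112 mm tall, standing on the bench beside the balance at its +y side. Origin at the centre of its underside. Bystander.
- petri_dish: petri dish with lid, loose, 58 mm in diameter, 14 mm high, on the bench at the balance's -y side near the keys. Origin at the centre of its underside. Bystander.
- objective: black microscope objective standing upright, loose, 30 mm in diameter, 44 mm tall, on the bench at the balance's -y side near the pan. Origin at the centre of its underside. Bystander.
- timer: white countdown timer lying flat, loose, 58 x 66 x 19 mm, on the bench to the left. Origin at the centre of its underside. Bystander.
Not all that is in view belongs to the job. Leave any red look-alike of the amber_bottle alone.

How it is judged:
By the outcome, as a careful person would: the job done as asked, in the order asked, and still so for the second after the job is handed in, with the robot touching nothing.
It also fails if it takes over 54 s, if anything falls off the work surface, if the arm or the gripper's body presses on something with over 40 N, if the wrist force passes 120 N, or if a joint passes its speed limit or range.

## Robot

A 7-joint arm with a two-finger parallel gripper is mounted at the origin on a cart in front of the work surface, level with it; the furniture and walls round the work are solid. World frame = base frame: x ahead of the robot, y to its left, z up, the work surface at z = 0. Lengths are in m, angles in rad, forces in N, time in s.
With the tool pointing down it reaches from about 0.425 to 1.025 m from the base axis. Payload 9.4 kg.
Tool frame: the origin (TCP) lies at the very end of the fingers, on their centre line; the grasp point (between the pads) lies 19 mm behind it; z points along the fingers, y is the line along which they close (so a half turn about z gives the same grasp; the last joint's range is limited). The gripper opens to 85 mm and grips with 20 to 120 N. Pads are 22 mm wide; open, the fingers measure 114 mm over their backs; the gripper's body (76 mm by 85 mm) begins 54 mm behind the grasp point. The pads swing forward as they close: fully open they stand 13 mm farther back than shut.
Start: joints at [1.213, 0.599, -0.003, 1.599, 0.002, 0.943, -0.08], TCP at [0.201, -0.697, 0.231] pointing down, gripper open.
Joint ranges: [-2.57, 2.57], [-0.35, 1.97], [-1.29, 1.29], [0.11, 2.56], [-1.05, 4.19], [0.11, 1.86], [-2.63, 2.63]. Speed limits (rad/s): [2.22, 2.22, 3.01, 3.01, 3.14, 3.14, 3.14].

## Interface

Orientations are given as a unit quaternion [x, y, z, w].
In Python, from cell import ctrl gives the robot as it stands.
- The arm moves only by the tool step_arm, never from a script. Its argument "plan" is a list of rows, each an object of numbers: "x", "y", "z": the shift along the tool's x, y, z in mm; "wx", "wy", "wz": the turn, a rotation vector about the tool's x, y, z in rad; "hand": the opening, from 0 (shut) to 1 (fully open). In form: [{"x": .., "y": .., "z": .., "wx": .., "wy": .., "wz": .., "hand": ..}, ...]. A call has 1 to 5 rows; each row shifts and turns the commanded pose from where the row before left it, along the tool's axes as they then stand; what a row does not reach is not made up. A row lasts 1/8 s, in which the tool goes at most 62.5 mm and 10.7 degrees, less where a joint would pass 70% of its speed; a pose out of reach is approached as far as the arm can. A call with a gripper value outside its range is refused whole. The fingers move at their own pace and stop on an object; the grip force is fixed at half the most. Time passes only in rows, so rows that do not move let the fingers close. It gives the time, the measured TCP pose, the force, the opening and the grip force at its end, in the units of the state.
- ctrl.observe(): the state, without advancing time (a new reading comes with each control period).
- ctrl.camera(name): name is "scene" or "top" or "wrist"; returns (picture, depth): 420x560x3 uint8, red, green, blue; 420x560 float32, m along the optical axis (not along the pixel's ray), 0 where there is no reading.
- ctrl.camera_info(name): a dict with "camera_matrix" (3x3 intrinsics, pixels), "D" ([k1, k2, p1, p2, k3] as OpenCV has them; the pictures are not rectified), "R" (3x3) and "t" (3): a world point X has camera coordinates R X + t; the wrist camera has in their place "tool_from_camera" (4x4, takes a point from camera to tool coordinates, whose origin is the TCP and whose axes are the flange's). Camera axes: x right, y down, z forward; pixel columns grow to the right and rows downward; lengths in m; the calibration is good to about 2 mm. A picture is of the moment at which its call begins: read the wrist's pose just before it. camera_info takes no time and is no camera call.
- ctrl.sign_off(): hands the job in; it is judged then, once.
The state is a dict: "t": time; "qpos": joint angles; "joint_velocities": joint speeds; "joint_efforts": joint torques, N m; "eef_pos": TCP position; "tool_rot": TCP orientation; "contact_force": force on the tool from outside, world axes, zero at the start; "wrist_torque": the same for the moment, N m; "width": finger opening in m; "gripper_force": force on a finger pad.
Only numpy, scipy, OpenCV 4.12 (cv2) and the standard library are available. Lean on these libraries where they do the work, as an engineer would, in place of code of your own. Each camera call takes 0.05 s, during which the arm holds its last target. There are 200 camera calls.

## Working session

There is one attempt and no reset: what is moved stays moved. The work goes in short steps, Python scripts to look and compute and a tool call to move; the robot and the scene stay as the last step left them, time stands still between calls to the robot, and variables do not carry over. Pictures are saved under pics/ and viewed, at most 10 in all, crops included, and the job is handed in when it is done.

Besides the shell and the picture viewer there is one more tool, called after "Call:" as name(argument=value, ...), one argument or row to a line, values as JSON. step_arm: Moves the arm, as the interface text tells. Its arguments: {"type":"object","properties":{"plan":{"type":"array"}},"required":["plan"]}

```bash
ls; mkdir -p pics
python3 - <<'E'
from cell import ctrl
import cv2,numpy as np
s=ctrl.observe();print({k:np.round(v,3) for k,v in s.items()})
for n in("scene","top"):
    p,d=ctrl.camera(n);cv2.imwrite(f"pics/{n}0.png",p[:,:,::-1]);np.save(f"{n}0.npy",d)
    i=ctrl.camera_info(n);print({k:np.round(v,3).tolist() for k,v in i.items()})
print(ctrl.camera_info("wrist"))
E
```

```text
pics
{'t': np.float64(0.0), 'qpos': array([ 1.213,  0.6  , -0.003,  1.6  ,  0.002,  0.943, -0.08 ]), 'joint_velocities': array([ 0.001, -0.001,  0.001, -0.001,  0.001,  0.   ,  0.002]), 'joint_efforts': array([ 1.0000e-03, -7.7644e+01,  1.5650e+00, -2.5801e+01,  1.2000e-02,
        9.0000e-03,  0.0000e+00]), 'eef_pos': array([ 0.201, -0.696,  0.23 ]), 'tool_rot': array([ 0.99 ,  0.14 , -0.   , -0.001]), 'contact_force': array([0.612, 0.025, 0.134]), 'wrist_torque': array([ 0.001,  0.019, -0.018]), 'gripper_force': np.float64(0.0), 'width': np.float64(0.086)}
{'camera_matrix': [[537.373, 0.0, 278.116], [0.0, 537.373, 220.633], [0.0, 0.0, 1.0]], 'D': [0.057, 0.0, 0.0, 0.0, 0.0], 'R': [[-0.461, -0.887, -0.017], [-0.405, 0.227, -0.886], [0.79, -0.401, -0.463]], 't': [0.272, 0.266, 1.038]}
{'camera_matrix': [[542.173, 0.0, 279.893], [0.0, 542.173, 208.226], [0.0, 0.0, 1.0]], 'D': [-0.135, 0.0, 0.0, 0.0, 0.0], 'R': [[0.028, -0.999, 0.04], [-0.992, -0.032, -0.122], [0.123, -0.036, -0.992]], 't': [0.018, 0.55, 1.046]}
{'camera_matrix': array([[351.76807488,   0.        , 276.08697588],
       [  0.        , 351.76807488, 206.23988156],
       [  0.        ,   0.        ,   1.        ]]), 'D': array([0.00435692, 0.        , 0.        , 0.        , 0.        ]), 'tool_from_camera': array([[ 5.00675403e-04, -9.49228322e-01, -3.14587574e-01,
         8.06071606e-02],
       [ 9.99999628e-01,  6.96321232e-04, -5.09532578e-04,
         1.07048996e-03],
       [ 7.02716761e-04, -3.14587202e-01,  9.49228317e-01,
        -1.43446706e-01],
       [ 0.00000000e+00,  0.00000000e+00,  0.00000000e+00,
         1.00000000e+00]])}
```

View pics/scene0.png

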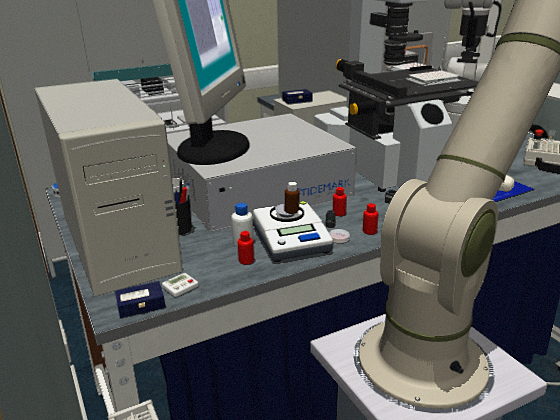

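View pics/top0.png

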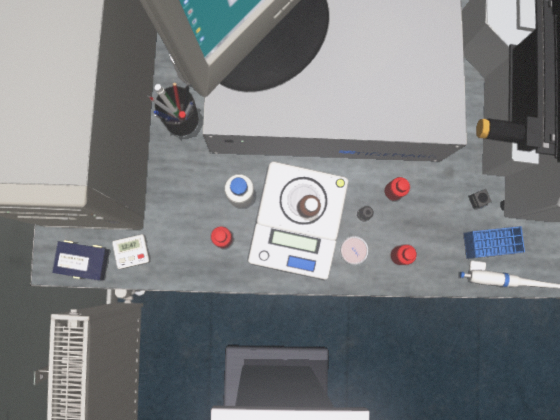

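The top picture shows the balance at about (298,220), the ring at (303,200) and the bottle's cap at (311,204). The tare key is at (301,264) and the on/off key at (264,256). I'll enlarge this area.

```bash
cat > h.py <<'E'
from cell import ctrl
import cv2,numpy as np
from scipy.spatial.transform import Rotation as Ro
def px2w(n,uv,z,info=None):
    i=info or ctrl.camera_info(n)
    p=cv2.undistortPoints(np.array(uv,float).reshape(-1,1,2),i["camera_matrix"],i["D"]).reshape(-1,2)
    r=np.c_[p,np.ones(len(p))]@i["R"]; c=-i["R"].T@i["t"]
    return c+r*((z-c[2])/r[:,2])[:,None]
def w2px(i,X):
    return cv2.projectPoints(np.array(X,float).reshape(-1,3),cv2.Rodrigues(i["R"])[0],i["t"],i["camera_matrix"],i["D"])[0].reshape(-1,2)
def wristinfo():
    s=ctrl.observe();i=dict(ctrl.camera_info("wrist"));T=np.eye(4);T[:3,:3]=Ro.from_quat(s["tool_rot"]).as_matrix();T[:3,3]=s["eef_pos"]
    M=np.linalg.inv(T@i["tool_from_camera"]);i["R"]=M[:3,:3];i["t"]=M[:3,3];return i
E
python3 - <<'E'
from h import *
a=cv2.imread("pics/top0.png")[155:285,230:375]
cv2.imwrite("pics/c1.png",cv2.resize(a,None,fx=4.6,fy=4.6,interpolation=cv2.INTER_CUBIC))
E
```

```text
(no output)
```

View pics/c1.png

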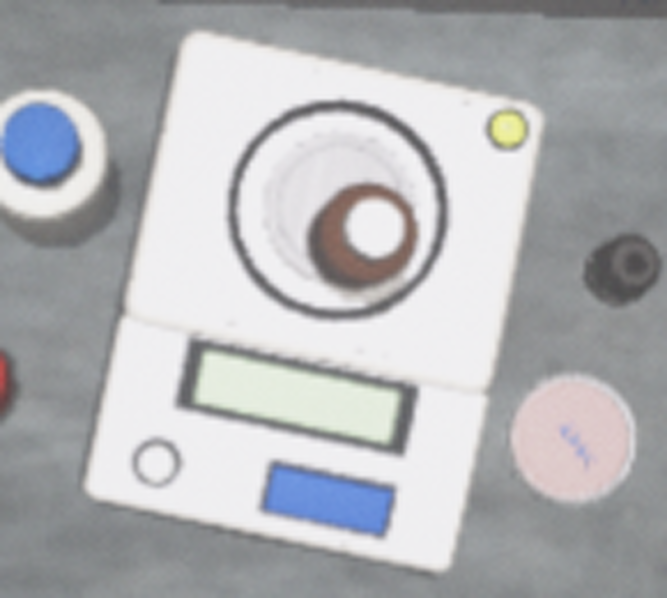

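The crop shows the ring centre at (338,209), the cap centre at (376,226), the tare key at (329,499) and the on/off key at (157,462). Next I convert these to world positions.

Run:
```python
from h import *
f=lambda u,v:[(u+.5)/4.6-.5+230,(v+.5)/4.6-.5+155]
for n,uv,z in [("ring",(338,209),.07),("cap",(376,226),.159),("tare",(329,499),.055),("pow",(157,462),.055),("TL",(185,32),.062),("TR",(542,103),.062),("obj",(633,263),.044),("petri",(573,438),.014),("buf",(40,144),.112),
 ("k1",(273,462),.057),("k2",(396,487),.057),("k3",(385,537),.055),("k4",(263,513),.055),("bodyleft",(308,236),.1)]:
    print(n,px2w("top",[f(*uv)],z).round(4))
d=np.load("top0.npy")
# plane check depth at tare
i=ctrl.camera_info("top")
for uv in [(329,499),(376,226),(200,300),(157,462)]:
    u,v=f(*uv);z=d[round(v),round(u)]
    p=cv2.undistortPoints(np.array([[[u,v]]]),i["camera_matrix"],i["D"]).ravel()
    print(uv,(i["R"].T@(np.array([p[0],p[1],1])*z-i["t"])).round(4))
```

```text
ring [[ 0.5622 -0.0081  0.07  ]]
cap [[ 0.5436 -0.0158  0.159 ]]
tare [[ 0.4413 -0.0083  0.055 ]]
pow [[0.4548 0.0643 0.055 ]]
TL [[0.6373 0.0582 0.062 ]]
TR [[ 0.612  -0.0952  0.062 ]]
obj [[ 0.5466 -0.1386  0.044 ]]
petri [[ 0.4719 -0.1186  0.014 ]]
buf [[0.5787 0.1158 0.112 ]]
k1 [[0.4561 0.0157 0.057 ]]
k2 [[ 0.4471 -0.0363  0.057 ]]
k3 [[ 0.4261 -0.0323  0.055 ]]
k4 [[0.4347 0.0193 0.055 ]]
bodyleft [[0.5465 0.0063 0.1   ]]
(329, 499) [ 0.4413 -0.0083  0.0556]
(376, 226) [ 0.5435 -0.0156  0.1603]
(200, 300) [0.5228 0.0485 0.0632]
(157, 462) [0.4548 0.0643 0.0535]
```

Call:
step_arm(
  plan=[
    {"x": 44, "y": -39, "hand": 0.3},
    {"x": 44, "y": -39, "hand": 0.3},
    {"x": 44, "y": -39, "hand": 0.3},
    {"x": 44, "y": -39, "hand": 0.3},
    {"x": 44, "y": -39, "hand": 0.3},
  ],
)

```text
validation failed for argument at $.pl...
```

Call:
step_arm(
  plan=[
    {"x": 44, "y": -39, "hand": 0.3},
    {"x": 44, "y": -39, "hand": 0.3},
    {"x": 15, "y": -40, "hand": 0.3},
    {"x": 15, "y": -40, "hand": 0.3},
    {"x": 15, "y": -40, "hand": 0.3},
  ],
)

```text
validation failed for argument at $.pl...
```

Call:
step_arm(
  plan=[
    {"x": 44, "y": -39, "z": 0, "wx": 0, "wy": 0, "wz": 0, "hand": 0.3},
    {"x": 44, "y": -39, "z": 0, "wx": 0, "wy": 0, "wz": 0, "hand": 0.3},
    {"x": 44, "y": -39, "z": 0, "wx": 0, "wy": 0, "wz": 0, "hand": 0.3},
    {"x": 44, "y": -39, "z": 0, "wx": 0, "wy": 0, "wz": 0, "hand": 0.3},
    {"x": 44, "y": -39, "z": 0, "wx": 0, "wy": 0, "wz": 0, "hand": 0.3},
  ],
)

```text
t: 0.72
eef_pos: [0.359, -0.4465, 0.2311]
tool_rot: [0.99, 0.14, -0.0, -0.0]
contact_force: [1.0, -0.6, 0.2]
width: 0.0257
gripper_force: 0.0
```

Call:
step_arm(
  plan=[
    {"x": 44, "y": -39, "z": 0, "wx": 0, "wy": 0, "wz": 0, "hand": 0.3},
    {"x": 44, "y": -39, "z": 0, "wx": 0, "wy": 0, "wz": 0, "hand": 0.3},
    {"x": 18, "y": -45, "z": 0, "wx": 0, "wy": 0, "wz": 0, "hand": 0.3},
    {"x": 18, "y": -45, "z": 0, "wx": 0, "wy": 0, "wz": 0, "hand": 0.3},
    {"x": 18, "y": -45, "z": 0, "wx": 0, "wy": 0, "wz": 0, "hand": 0.3},
  ],
)

```text
t: 1.35
eef_pos: [0.4356, -0.2026, 0.2311]
tool_rot: [0.99, 0.14, -0.0, -0.0]
contact_force: [1.2, -0.0, 0.0]
width: 0.0262
gripper_force: 0.0
```

Call:
step_arm(
  plan=[
    {"x": 18, "y": -45, "z": 0, "wx": 0, "wy": 0, "wz": 0, "hand": 0.3},
    {"x": 18, "y": -45, "z": 0, "wx": 0, "wy": 0, "wz": 0, "hand": 0.3},
    {"x": 18, "y": -45, "z": 0, "wx": 0, "wy": 0, "wz": 0, "hand": 0.3},
    {"x": 0, "y": 0, "z": 0, "wx": 0, "wy": 0.1, "wz": -0.06, "hand": 0.3},
    {"x": 0, "y": 0, "z": 0, "wx": 0, "wy": 0.1, "wz": -0.06, "hand": 0.3},
  ],
)

```text
t: 1.98
eef_pos: [0.4504, -0.0581, 0.2312]
tool_rot: [0.974, 0.201, 0.1, -0.014]
contact_force: [1.0, -0.1, -0.9]
width: 0.0257
gripper_force: 0.0
```

Call:
step_arm(
  plan=[
    {"x": 0, "y": 0, "z": 0, "wx": 0, "wy": 0.1, "wz": 0, "hand": 0.3},
    {"x": 0, "y": 0, "z": 0, "wx": 0, "wy": 0.1, "wz": 0, "hand": 0.3},
    {"x": 0, "y": 0, "z": 0, "wx": 0, "wy": 0, "wz": 0, "hand": 0.3},
  ],
)

```text
t: 2.35
eef_pos: [0.4482, -0.0614, 0.2304]
tool_rot: [0.962, 0.193, 0.191, -0.034]
contact_force: [0.2, 0.3, 1.0]
width: 0.0255
gripper_force: 0.0
```

Run:
```python
from h import *
i=wristinfo();p,d=ctrl.camera("wrist");cv2.imwrite("pics/w1.png",cv2.resize(p,None,fx=1.4,fy=1.4)[:,:,::-1]);np.save("w1.npy",d)
s=ctrl.observe();print(s["qpos"].round(2),s["eef_pos"].round(4),Ro.from_quat(s["tool_rot"]).as_matrix().round(3))
```

```text
[ 0.55  0.23 -0.48  2.41 -0.36  0.2  -0.73] [ 0.4495 -0.0607  0.2309] [[ 0.851  0.386  0.355]
 [ 0.361 -0.922  0.139]
 [ 0.381  0.009 -0.925]]
```

View pics/w1.png

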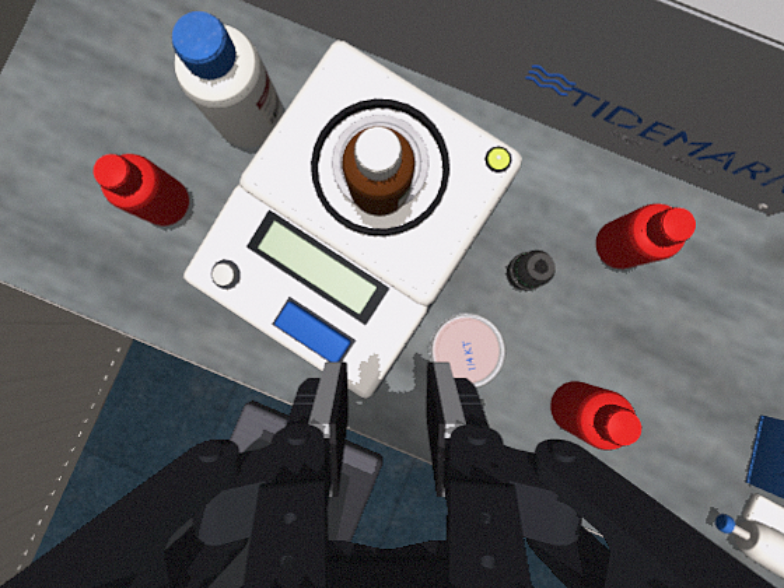

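The wrist view shows the cap at (378,150), the lower body rim at (378,213), the ring centre at (380,167), and the fingers open by 26 mm at the bottom.

Run:
```python
from h import *
i=wristinfo();d=np.load("w1.npy")
f=lambda u,v:[u/1.4,v/1.4]
for n,uv,z in [("ring",(380,167),.07),("cap",(378,150),.159),("rimlow",(378,214),.077),("bodytopL",(343,160),.135),("bodytopR",(414,160),.135),("k",(313,330),.056)]:
    print(n,px2w("wrist",[f(*uv)],z,i).round(4))
# fingertip points: high-res depth of nearest pixels around tip region
R=i["R"];t=i["t"];s=ctrl.observe();Rt=Ro.from_quat(s["tool_rot"]).as_matrix()
v,u=np.mgrid[150:420:1,0:560:1]; m=(d[150:420]>0)&(d[150:420]<.2)
uv=np.c_[u[m],v[m]].astype(float);z=d[150:420][m]
p=cv2.undistortPoints(uv.reshape(-1,1,2),i["camera_matrix"],i["D"]).reshape(-1,2)
Tc=ctrl.camera_info("wrist")["tool_from_camera"];P=(np.c_[p,np.ones(len(p))]*z[:,None])@Tc[:3,:3].T+Tc[:3,3]
P*=1000
for lo in range(-60,12,6):
    q=P[(P[:,2]>lo)&(P[:,2]<=lo+6)]
    if len(q):
        a=q[q[:,1]>0];b=q[q[:,1]<0]
        print(lo,len(q),"xmax",np.percentile(q[:,0],98).round(1),"y+",np.percentile(a[:,1],[2,98]).round(1) if len(a) else "","y-",np.percentile(b[:,1],[2,98]).round(1) if len(b) else "")
```

```text
ring [[ 0.5641 -0.0104  0.07  ]]
cap [[ 0.5451 -0.0177  0.159 ]]
rimlow [[ 0.5327 -0.0222  0.077 ]]
bodytopL [[0.5406 0.001  0.135 ]]
bodytopR [[ 0.5555 -0.0342  0.135 ]]
k [[ 0.4456 -0.0105  0.056 ]]
-60 7111 xmax 12.7 y+ [15.7 48.1] y- [-46.3 -13.5]
-54 2631 xmax 13.8 y+ [15.4 46. ] y- [-44.1 -13.2]
-48 1471 xmax 13.9 y+ [15.5 41.6] y- [-39.6 -13.2]
-42 1097 xmax 12.3 y+ [13.9 24.7] y- [-22.8 -11.6]
-36 662 xmax 11.6 y+ [13.8 27.1] y- [-24.8 -11.6]
-30 724 xmax 11.5 y+ [13.9 27.2] y- [-24.9 -11.6]
-24 621 xmax 11.4 y+ [13.9 27.1] y- [-24.9 -11.6]
-18 580 xmax 11.4 y+ [13.9 27.2] y- [-25.  -11.6]
-12 445 xmax 11.4 y+ [13.9 26.2] y- [-23.9 -11.6]
-6 105 xmax 11.1 y+ [13.9 20. ] y- [-17.8 -11.6]
```

Call:
step_arm(
  plan=[
    {"x": 0, "y": -1, "z": 32, "wx": 0, "wy": 0, "wz": 0, "hand": 0.3},
    {"x": 0, "y": -1, "z": 32, "wx": 0, "wy": 0, "wz": 0, "hand": 0.3},
    {"x": 0, "y": -1, "z": 32, "wx": 0, "wy": 0, "wz": 0, "hand": 0.3},
    {"x": 0, "y": -1, "z": 32, "wx": 0, "wy": 0, "wz": 0, "hand": 0.3},
    {"x": 0, "y": 0, "z": 0, "wx": 0, "wy": 0, "wz": 0, "hand": 0.3},
  ],
)

```text
t: 3.02
eef_pos: [0.4975, -0.0442, 0.1577]
tool_rot: [0.963, 0.201, 0.171, -0.045]
contact_force: [0.6, -0.8, 0.7]
width: 0.0258
gripper_force: 0.0
```

```bash
cat > q.py <<'E'
from h import *
import sys
s=ctrl.observe();R=Ro.from_quat(s["tool_rot"]).as_matrix()
g=np.array([float(a) for a in sys.argv[1:4]])
print(s["t"],s["eef_pos"].round(4),R.round(3).tolist(),s["contact_force"].round(2),s["qpos"].round(2));print("to goal, tool mm",(R.T@(g-s["eef_pos"])*1000).round(1))
E
python3 q.py .5124 -.0302 .085
```

```text
3.025 [ 0.4975 -0.0442  0.1577] [[0.86, 0.403, 0.312], [0.372, -0.915, 0.157], [0.348, -0.019, -0.937]] [ 0.61 -0.77  0.68] [ 0.26  0.41 -0.22  2.38 -1.04  0.11 -0.06]
to goal, tool mm [-7.3 -5.4 75. ]
```

Call:
step_arm(
  plan=[
    {"x": 0, "y": 0, "z": 0, "wx": 0, "wy": -0.13, "wz": 0, "hand": 0.3},
    {"x": 0, "y": 0, "z": 0, "wx": 0, "wy": 0, "wz": 0, "hand": 0.3},
  ],
)

```text
t: 3.28
eef_pos: [0.4974, -0.0436, 0.1536]
tool_rot: [0.968, 0.203, 0.144, -0.043]
contact_force: [0.1, 0.4, -1.2]
width: 0.0257
gripper_force: 0.0
```

```bash
python3 q.py .5134 -.0299 .12
```

```text
3.275 [ 0.4974 -0.0436  0.1536] [[0.876, 0.406, 0.261], [0.381, -0.914, 0.141], [0.296, -0.024, -0.955]] [ 0.09  0.39 -1.25] [ 0.07  0.41  0.02  2.36 -0.97  0.21 -0.14]
to goal, tool mm [ 9.3 -5.3 38.2]
```

Call:
step_arm(
  plan=[
    {"x": 3, "y": -2, "z": 12, "wx": 0, "wy": -0.05, "wz": 0, "hand": 0.3},
    {"x": 3, "y": -2, "z": 12, "wx": 0, "wy": -0.03, "wz": 0, "hand": 0.3},
    {"x": 3, "y": -1, "z": 12, "wx": 0, "wy": 0, "wz": 0, "hand": 0.3},
    {"x": 0, "y": 0, "z": 0, "wx": 0, "wy": 0, "wz": 0, "hand": 0.3},
  ],
)

```text
t: 3.78
eef_pos: [0.5101, -0.0321, 0.1205]
tool_rot: [0.973, 0.203, 0.105, -0.036]
contact_force: [0.1, -0.5, -0.8]
width: 0.0259
gripper_force: 0.0
```

```bash
python3 q.py .5134 -.0299 .088
```

```text
3.775 [ 0.5101 -0.0321  0.1205] [[0.895, 0.403, 0.19], [0.388, -0.915, 0.113], [0.219, -0.028, -0.975]] [ 0.09 -0.55 -0.77] [-0.07  0.49  0.13  2.32 -0.9   0.23 -0.24]
to goal, tool mm [-3.3  0.2 32.6]
```

Call:
step_arm(
  plan=[
    {"x": -2, "y": 0, "z": 11, "wx": 0, "wy": 0, "wz": 0, "hand": 0.3},
    {"x": -2, "y": 0, "z": 11, "wx": 0, "wy": 0, "wz": 0, "hand": 0.3},
    {"x": -1, "y": 0, "z": 10, "wx": 0, "wy": 0, "wz": 0, "hand": 0.3},
    {"x": 0, "y": 0, "z": 0, "wx": 0, "wy": 0, "wz": 0, "hand": 0.3},
  ],
)

```text
t: 4.28
eef_pos: [0.5115, -0.0317, 0.0885]
tool_rot: [0.973, 0.202, 0.105, -0.036]
contact_force: [0.2, 0.4, 0.6]
width: 0.0258
gripper_force: 0.0
```

```bash
python3 q.py .5392 -.0190 .088
python3 - <<'E'
from h import *
p,d=ctrl.camera("wrist");q,e=ctrl.camera("top");np.save("w2.npy",d)
a=cv2.resize(p[:,:,::-1],(448,336));b=cv2.resize(q[160:240,260:345,::-1],(340,320),interpolation=cv2.INTER_CUBIC)
c=np.zeros((336,790,3),np.uint8);c[:,:448]=a;c[:320,450:]=b;cv2.imwrite("pics/w2.png",c)
E
```

```text
4.275 [ 0.5115 -0.0317  0.0885] [[0.896, 0.401, 0.19], [0.386, -0.916, 0.112], [0.219, -0.027, -0.975]] [0.18 0.36 0.59] [ 0.04  0.55 -0.03  2.33 -0.98  0.12 -0.17]
to goal, tool mm [29.7 -0.5  7.2]
```

View pics/w2.png

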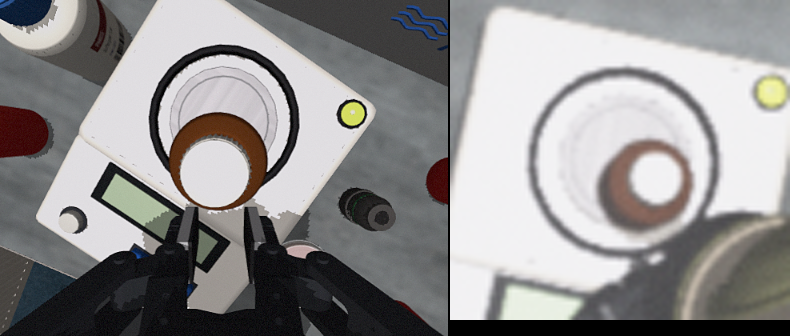

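The wrist half shows the cap at (214,172), ring centre at (225,125) and finger gap at about (222,240). The bottle is slightly left of the gap. I'll put numbers on it.

```bash
cat > m.py <<'E'
from h import *
def tool(i,d,uvs):
    T=ctrl.camera_info("wrist")["tool_from_camera"]
    for u,v in uvs:
        z=np.median(d[int(v)-1:int(v)+2,int(u)-1:int(u)+2])
        p=cv2.undistortPoints(np.array([[[u,v]]],float),i["camera_matrix"],i["D"]).ravel()
        X=T[:3,:3]@(np.array([p[0],p[1],1])*z)+T[:3,3]
        s=ctrl.observe();W=Ro.from_quat(s["tool_rot"]).as_matrix()@X+s["eef_pos"]
        print((u,v),"tool",(X*1000).round(1),"world",W.round(4))
E
python3 - <<'E'
from m import *
i=wristinfo();d=np.load("w2.npy")
tool(i,d,[(267,215),(256,165),(281,112)])
print("ring",px2w("w",[(281,156)],.07,i))
u,v,_=0,0,0
# cap mask centroid by depth
z=d;T=ctrl.camera_info("wrist")["tool_from_camera"]
vv,uu=np.mgrid[0:420,0:560];p=cv2.undistortPoints(np.c_[uu.ravel(),vv.ravel()].astype(float).reshape(-1,1,2),i["camera_matrix"],i["D"]).reshape(-1,2)
X=(np.c_[p,np.ones(len(p))]*z.ravel()[:,None])@T[:3,:3].T+T[:3,3]
s=ctrl.observe();W=X@Ro.from_quat(s["tool_rot"]).as_matrix().T+s["eef_pos"]
m=(W[:,2]>.152)&(W[:,2]<.175)&(X[:,0]>14)&(np.abs(X[:,1])<30);q=W[m]
print(m.sum(),q.min(0),q.max(0),"mid",(q[:,:2].min(0)+q[:,:2].max(0))/2,"toolmid",(X[m].min(0)+X[m].max(0))/2*1000)
A=np.c_[q[:,:2],np.ones(len(q))];top=q[:,2]>.157
print("plane",np.linalg.lstsq(A[top],q[top,2],rcond=None)[0])
E
```

```text
(267, 215) tool [ 51.1  -1.3 -61.2] world [ 0.5454 -0.0177  0.1598]
(256, 165) tool [ 59.4  -5.  -40.5] world [ 0.5553 -0.0087  0.1415]
(281, 112) tool [70.8  3.2 24.8] world [ 0.5813 -0.0045  0.0802]
ring [[ 0.5631962  -0.01233934  0.07      ]]Traceback (most recent call last):
  File "<stdin>", line 12, in <module>
    return umr_minimum(a, axis, None, out, keepdims, initial, where)
ValueError: zero-size array to reduction operation minimum which has no identity
```

```bash
cat > fit.py <<'E'
from h import *
from scipy.optimize import least_squares
def ring(n,p,i,c0=(.563,-.009)):
    # dark ring pixels projected on z=.07, centre of fixed-radius circle (mean r 44.75 mm)
    v,u=np.where(p.max(2)<70);W=px2w(n,np.c_[u,v],.07,i)[:,:2]
    r=np.hypot(*(W-c0).T);W=W[(r>.036)&(r<.052)]
    f=least_squares(lambda c:np.hypot(W[:,0]-c[0],W[:,1]-c[1])-.0448,c0,loss="soft_l1",f_scale=.001)
    return f.x,len(W),np.sqrt(np.mean(f.fun**2))
def cap(n,p,i,d,c0=(.545,-.017),win=.03,z=.16):
    # white cap top: bright low-saturation pixels at depth of z~.16
    h,w=d.shape;v,u=np.mgrid[0:h,0:w];uv=np.c_[u.ravel(),v.ravel()].astype(float)
    q=cv2.undistortPoints(uv.reshape(-1,1,2),i["camera_matrix"],i["D"]).reshape(-1,2)
    X=(np.c_[q,np.ones(len(q))]*d.ravel()[:,None]-i["t"])@i["R"]
    m=(np.abs(X[:,2]-z)<.006)&(np.hypot(*(X[:,:2]-c0).T)<win);Q=X[m]
    A=np.c_[Q[:,:2]-Q[:,:2].mean(0),np.ones(m.sum())];g=np.linalg.lstsq(A,Q[:,2],rcond=None)[0]
    mk=m.reshape(h,w).astype(np.uint8);cs,_=cv2.findContours(mk,0,1);c=max(cs,key=cv2.contourArea)
    (x,y),ax,_=cv2.fitEllipse(c);return px2w(n,[(x,y)],Q[:,2].mean(),i)[0],m.sum(),g[:2].round(3),(x,y),ax
def look():
    i=wristinfo();p,d=ctrl.camera("wrist");return i,p,d
E
python3 - <<'E'
from fit import *
p=cv2.imread("pics/top0.png")[:,:,::-1];i=ctrl.camera_info("top")
print(ring("top",p,i),cap("top",p,i,np.load("top0.npy")))
i,p,d=look();cv2.imwrite("pics/w3.png",p[:,:,::-1])
print(ring("w",p,i),cap("w",p,i,d))
q,e=ctrl.camera("top");i=ctrl.camera_info("top");print(cap("top",q,i,e), ring("top",q,i))
E
```

```text
(array([ 0.563, -0.009]), 0, np.float64(nan)) (array([ 0.54257884, -0.01436256,  0.15923269]), np.int64(130), array([0.03 , 0.013]), (310.5524597167969, 204.28858947753906), (11.81406307220459, 12.304886817932129))
(array([ 0.56295764, -0.01104737]), 4826, np.float64(0.0019651584059185187)) (array([ 0.54534093, -0.01804195,  0.15945536]), np.int64(6085), array([0.008, 0.009]), (268.3163146972656, 215.72372436523438), (87.23138427734375, 87.67063903808594))
(array([ 0.5421408 , -0.0143254 ,  0.15930928]), np.int64(129), array([ 0.027, -0.022]), (310.5305480957031, 204.5286865234375), (11.999415397644043, 12.156256675720215)) (array([ 0.563, -0.009]), 0, np.float64(nan))
  return _methods._mean(a, axis=axis, dtype=dtype,
  ret = ret.dtype.type(ret / rcount)
```

Call:
step_arm(
  plan=[
    {"x": 4.9, "y": 0, "z": 1.1, "wx": 0, "wy": 0, "wz": 0, "hand": 0.3},
    {"x": 4.9, "y": 0, "z": 1.1, "wx": 0, "wy": 0, "wz": 0, "hand": 0.3},
    {"x": 2, "y": 0, "z": 0.4, "wx": 0, "wy": 0, "wz": 0, "hand": 0.3},
    {"x": 2, "y": 0, "z": 0.4, "wx": 0, "wy": 0, "wz": 0, "hand": 0.3},
    {"x": 2, "y": 0, "z": 0.4, "wx": 0, "wy": 0, "wz": 0, "hand": 0.3},
  ],
)

```text
t: 5.1
eef_pos: [0.5266, -0.025, 0.0883]
tool_rot: [0.973, 0.203, 0.105, -0.035]
contact_force: [-1.0, -0.3, 0.8]
width: 0.0256
gripper_force: 0.8
```

```bash
sed -i 's/p.max(2)<70/p.max(2)<(140 if n=="top" else 70)/' fit.py
cat > st.py <<'E'
from fit import *
s=ctrl.observe();print(s["t"],s["eef_pos"].round(4),s["contact_force"].round(2),s["qpos"].round(2)[5])
print("rot z",Ro.from_quat(s["tool_rot"]).as_matrix()[:,2].round(3))
i,p,d=look();c=cap("w",p,i,d,c0=(.553,-.014));print("W cap",c[0].round(4),c[1:3],"ring",ring("w",p,i))
q,e=ctrl.camera("top");i=ctrl.camera_info("top");c=cap("top",q,i,e,c0=(.553,-.014));print("T cap",c[0].round(4),c[1],"ring",ring("top",q,i))
cv2.imwrite("pics/last_w.png",p[:,:,::-1]);cv2.imwrite("pics/last_t.png",q[:,:,::-1]);np.save("last_w.npy",d)
E
python3 st.py
```

```text
5.1 [ 0.5266 -0.025   0.0883] [-0.99 -0.28  0.79] 0.16
rot z [ 0.189  0.111 -0.976]
W cap [ 0.5482 -0.0165  0.1597] (np.int64(6494), array([-0.035, -0.016])) ring (array([ 0.56324865, -0.01099657]), 4545, np.float64(0.0019571719502920505))
T cap [ 0.5453 -0.0128  0.1596] 131 ring (array([ 0.56179866, -0.00802176]), 400, np.float64(0.00383212239203684))
```

Call:
step_arm(
  plan=[
    {"x": 1.5, "y": 0, "z": 0.3, "wx": 0, "wy": 0, "wz": 0, "hand": 0.3},
    {"x": 1.5, "y": 0, "z": 0.3, "wx": 0, "wy": 0, "wz": 0, "hand": 0.3},
    {"x": 1.5, "y": 0, "z": 0.3, "wx": 0, "wy": 0, "wz": 0, "hand": 0.3},
    {"x": 0, "y": 0, "z": 0, "wx": 0, "wy": 0, "wz": 0, "hand": 0.3},
  ],
)

```text
t: 5.7
eef_pos: [0.5311, -0.023, 0.0885]
tool_rot: [0.973, 0.203, 0.105, -0.035]
contact_force: [-1.4, -0.6, 0.7]
width: 0.0256
gripper_force: 0.8
```

```bash
python3 st.py
```

```text
5.7 [ 0.5311 -0.023   0.0885] [-1.4  -0.63  0.66] 0.16
rot z [ 0.19   0.111 -0.975]
W cap [ 0.5535 -0.0139  0.1604] (np.int64(8024), array([-0.065, -0.008])) ring (array([ 0.5631758 , -0.01100348]), 4581, np.float64(0.0020593226158252525))
T cap [ 0.5499 -0.0106  0.1597] 129 ring (array([ 0.56165336, -0.00850555]), 439, np.float64(0.003618324792509245))
```

Run:
```python
import cv2
a=cv2.imread("pics/last_w.png")[80:380,120:440]; b=cv2.imread("pics/last_t.png")[165:240,265:340]
import numpy as np
cv2.imwrite("pics/v4.png",np.hstack([cv2.resize(a,(427,400)),cv2.resize(b,(370,400),interpolation=2)]))
```

```text
(no output)
```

View pics/v4.png

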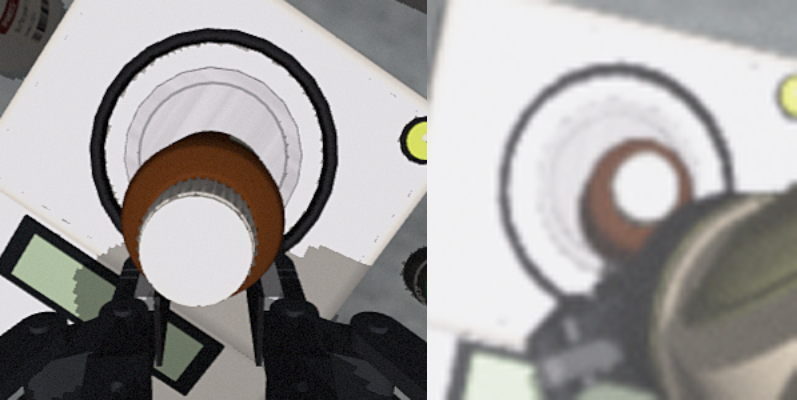

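The bottle rests against both fingertips, upright, with the cap at (197,250) and the ring centre at about (215,150). The ring is 1–2 mm right of the finger line. I'll improve the fit using the far half of the ring and the white cap only.

```bash
cat > st.py <<'E'
from fit import *
def fitc(W,r,c0):
    f=least_squares(lambda c:np.hypot(W[:,0]-c[0],W[:,1]-c[1])-r,c0,loss="soft_l1",f_scale=.0005);return f.x,np.sqrt(np.mean(f.fun**2))
def run(i,p,d,s):
    R=Ro.from_quat(s["tool_rot"]).as_matrix();x=R[:2,0]/np.hypot(*R[:2,0]);y=R[:2,1]/np.hypot(*R[:2,1])
    v,u=np.where(p.max(2)<70);W=px2w("w",np.c_[u,v],.07,i)[:,:2]
    c=np.array([.563,-.0105])
    for k in range(3):
        q=W-c;r=np.hypot(*q.T);V=W[(np.abs(r-.0448)<.004)&(q@x>-.002)];c,e=fitc(V,.0448,c)
    h,w=d.shape;v,u=np.where((p.min(2)>225));q=cv2.undistortPoints(np.c_[u,v].astype(float).reshape(-1,1,2),i["camera_matrix"],i["D"]).reshape(-1,2)
    X=(np.c_[q,np.ones(len(q))]*d[v,u][:,None]-i["t"])@i["R"];m=np.abs(X[:,2]-.16)<.006
    mk=np.zeros((h,w),np.uint8);mk[v[m],u[m]]=1;cs,_=cv2.findContours(mk,0,1);cc=max(cs,key=cv2.contourArea);(a,b),ax,_=cv2.fitEllipse(cv2.convexHull(cc))
    k=px2w("w",[(a,b)],np.median(X[m][:,2]),i)[0,:2]
    A=np.c_[X[m][:,:2]-k,np.ones(m.sum())];g=np.linalg.lstsq(A,X[m][:,2],rcond=None)[0]
    t=s["eef_pos"][:2]+.0011*y
    mm=lambda z:np.round(z*1000,1)
    print("ring",c.round(4),len(V),mm(e),"cap",k.round(4),np.round(ax,1),"grad fwd/lat",(g[:2]@x).round(3),(g[:2]@y).round(3))
    print("ring rel TCP fwd,lat",mm((c-t)@x),mm((c-t)@y),"cap rel TCP",mm((k-t)@x),mm((k-t)@y),"ring-cap",mm((c-k)@x),mm((c-k)@y),"az",np.arctan2(x[1],x[0]).round(3))
if __name__=="__main__":
    s=ctrl.observe();print(s["t"],s["eef_pos"].round(4),s["contact_force"].round(2),s["qpos"].round(2)[5])
    i,p,d=look();cv2.imwrite("pics/last_w.png",p[:,:,::-1]);np.save("last_w.npy",d);run(i,p,d,s)
E
python3 st.py
```

```text
5.8 [ 0.5311 -0.023   0.0885] [-1.04  0.13  0.27] 0.16
ring [ 0.563  -0.0112] 2985 1.5 cap [ 0.5526 -0.0139] [80.4 82.4] grad fwd/lat 0.023 0.005
ring rel TCP fwd,lat 33.9 0.9 cap rel TCP 23.3 -0.8 ring-cap 10.6 1.7 az 0.408
```

Call:
step_arm(
  plan=[
    {"x": 1.5, "y": 0.3, "z": 0.3, "wx": 0, "wy": 0, "wz": 0, "hand": 0.3},
    {"x": 1.5, "y": 0.3, "z": 0.3, "wx": 0, "wy": 0, "wz": 0, "hand": 0.3},
    {"x": 1.5, "y": 0.3, "z": 0.3, "wx": 0, "wy": 0, "wz": 0, "hand": 0.3},
    {"x": 1.5, "y": 0.3, "z": 0.3, "wx": 0, "wy": 0, "wz": 0, "hand": 0.3},
    {"x": 0, "y": 0, "z": 0, "wx": 0, "wy": 0, "wz": 0, "hand": 0.3},
  ],
)

```text
t: 6.48
eef_pos: [0.5373, -0.0216, 0.0886]
tool_rot: [0.973, 0.203, 0.105, -0.035]
contact_force: [-2.0, 0.0, 1.7]
width: 0.0254
gripper_force: 1.0
```

```bash
python3 st.py
```

```text
6.475 [ 0.5373 -0.0216  0.0886] [-2.03  0.04  1.66] 0.18
ring [ 0.5631 -0.0112] 2904 1.5 cap [ 0.5609 -0.0126] [82.2 83.6] grad fwd/lat -0.013 -0.007
ring rel TCP fwd,lat 27.8 -0.2 cap rel TCP 25.2 0.2 ring-cap 2.6 -0.4 az 0.408
```

Call:
step_arm(
  plan=[
    {"x": 1, "y": 0, "z": 0.2, "wx": 0, "wy": 0, "wz": 0, "hand": 0.3},
    {"x": 1, "y": 0, "z": 0.2, "wx": 0, "wy": 0, "wz": 0, "hand": 0.3},
    {"x": 0, "y": 0, "z": 0, "wx": 0, "wy": 0, "wz": 0, "hand": 0.3},
    {"x": -3, "y": 0, "z": -0.7, "wx": 0, "wy": 0, "wz": 0, "hand": 0.3},
    {"x": -3, "y": 0, "z": -0.7, "wx": 0, "wy": 0, "wz": 0, "hand": 0.3},
  ],
)

```text
t: 7.15
eef_pos: [0.5333, -0.0234, 0.0887]
tool_rot: [0.973, 0.203, 0.105, -0.035]
contact_force: [-0.5, -1.0, -0.0]
width: 0.0256
gripper_force: 0.0
```

Call:
step_arm(
  plan=[
    {"x": -8, "y": 0, "z": -1.8, "wx": 0, "wy": 0, "wz": 0, "hand": 0.3},
    {"x": 0, "y": 0, "z": 0, "wx": 0, "wy": 0, "wz": 0, "hand": 0.3},
    {"x": 0, "y": 0, "z": 0, "wx": 0, "wy": 0, "wz": 0, "hand": 0.3},
  ],
)

```text
t: 7.52
eef_pos: [0.5259, -0.0268, 0.0888]
tool_rot: [0.973, 0.203, 0.105, -0.035]
contact_force: [0.3, 0.8, 1.1]
width: 0.0256
gripper_force: 0.0
```

```bash
python3 st.py
python3 - <<'E'
from fit import *
q,e=ctrl.camera("top");i=ctrl.camera_info("top");c=cap("top",q,i,e,c0=(.56,-.01));print("T cap",c[0].round(4),c[1])
w=cv2.imread("pics/last_w.png")[60:360,120:440]; b=q[165:240,265:340,::-1]
cv2.imwrite("pics/v5.png",np.hstack([cv2.resize(w,(427,400)),cv2.resize(b,(370,400),interpolation=2)]))
E
```

```text
7.525 [ 0.5259 -0.0268  0.0888] [0.31 0.82 1.11] 0.15
ring [ 0.5629 -0.0113] 3077 1.6 cap [ 0.5597 -0.0126] [83.8 84.6] grad fwd/lat 0.014 0.001
ring rel TCP fwd,lat 40.1 -0.5 cap rel TCP 36.7 -0.5 ring-cap 3.4 0.1 az 0.408
T cap [ 0.5572 -0.009   0.1598] 130
```

View pics/v5.png

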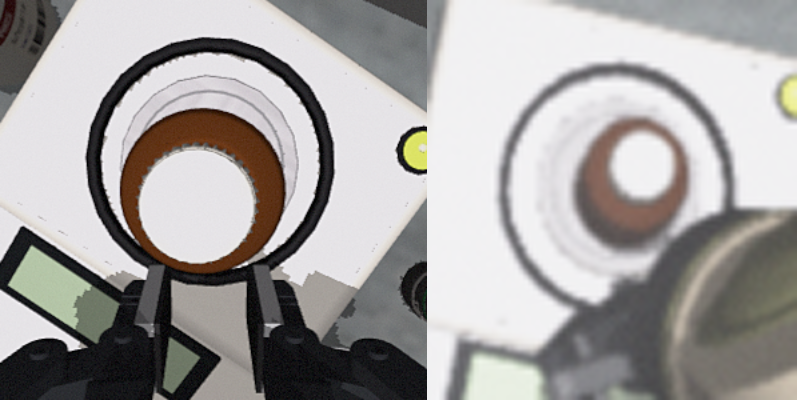

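The wrist crop shows the fingers clear of the bottle, with the cap still just nearer the robot than the ring centre. The top crop (cap 643,163; ring 616,185) agrees roughly. I'll measure subpixel in the top camera, where parallax errors are small.

```bash
cat > tp.py <<'E'
from fit import *
i=ctrl.camera_info("top")
def ringtop(p,half=None):
    g=p.astype(float).mean(2);c=np.array([.5622,-.0081])
    # radial profiles: darkest point along each ray
    P=[]
    for a in np.arange(0,2*np.pi,.05):
        r=np.arange(.038,.053,.0003);W=np.c_[c[0]+r*np.cos(a),c[1]+r*np.sin(a),0*r+.07];uv=w2px(i,W).astype(np.float32)
        l=cv2.remap(g.astype(np.float32),uv[None,:,0],uv[None,:,1],cv2.INTER_LINEAR)[0]
        w=np.clip(190-l,0,None)
        if w.max()>40 and w[0]<60 and w[-1]<60:P.append(W[0,:2]*0+c+(w@r/w.sum())*np.array([np.cos(a),np.sin(a)]))
    P=np.array(P);f=least_squares(lambda x:np.hypot(P[:,0]-x[0],P[:,1]-x[1])-x[2],[*c,.0448],loss="soft_l1",f_scale=.0005)
    return f.x,len(P),np.sqrt(np.mean(f.fun**2))
def captop(p,c0):
    # edge of cap by half-level crossing along rays
    g=p.astype(float)[:,:,2];P=[];c=np.array(c0,float)
    for k in range(3):
        P=[]
        for a in np.arange(0,2*np.pi,.1):
            r=np.arange(.004,.017,.0002);uv=w2px(i,np.c_[c[0]+r*np.cos(a),c[1]+r*np.sin(a),0*r+.16]).astype(np.float32)
            l=cv2.remap(g.astype(np.float32),uv[None,:,0],uv[None,:,1],cv2.INTER_LINEAR)[0]
            j=np.argmax(l<150)
            if j:P.append(c+r[j]*np.array([np.cos(a),np.sin(a)]))
        P=np.array(P);f=least_squares(lambda x:np.hypot(P[:,0]-x[0],P[:,1]-x[1])-x[2],[*c,.012],loss="soft_l1",f_scale=.0005);c=f.x[:2]
    return f.x,len(P),np.sqrt(np.mean(f.fun**2))
if __name__=="__main__":
    p0=cv2.imread("pics/top0.png")[:,:,::-1];print("ring0",ringtop(p0),"cap0",captop(p0,(.543,-.015)))
    P=np.mean([ctrl.camera("top")[0].astype(float) for _ in range(2)],0)
    print("ring",ringtop(P),"cap",captop(P,(.5575,-.0095)))
    print("ring-cap",ringtop(p0)[0][:2]-captop(P,(.5575,-.0095))[0][:2])
E
python3 tp.py
```

```text
ring0 (array([ 0.56205553, -0.00787357,  0.04424944]), 126, np.float64(0.00015459912553545576)) cap0 (array([ 0.54303381, -0.01519798,  0.01188457]), 63, np.float64(0.0001519776744400231))
ring (array([ 0.56199935, -0.0079023 ,  0.04428507]), 90, np.float64(0.0001680924129501227)) cap (array([ 0.55793169, -0.00984163,  0.01192335]), 63, np.float64(0.0001646240050927521))
ring-cap [0.00412384 0.00196807]
```

Call:
step_arm(
  plan=[
    {"x": 5, "y": 0, "z": 1.1, "wx": 0, "wy": 0, "wz": 0, "hand": 0.3},
    {"x": 5, "y": -0.2, "z": 1.1, "wx": 0, "wy": 0, "wz": 0, "hand": 0.3},
    {"x": 2.5, "y": -0.2, "z": 0.5, "wx": 0, "wy": 0, "wz": 0, "hand": 0.3},
    {"x": 1, "y": 0, "z": 0.2, "wx": 0, "wy": 0, "wz": 0, "hand": 0.3},
    {"x": 1, "y": 0, "z": 0.2, "wx": 0, "wy": 0, "wz": 0, "hand": 0.3},
  ],
)

```text
t: 8.35
eef_pos: [0.539, -0.0204, 0.0888]
tool_rot: [0.973, 0.203, 0.105, -0.035]
contact_force: [-0.9, -0.9, 0.1]
width: 0.0252
gripper_force: 0.6
```

Call:
step_arm(
  plan=[
    {"x": 1, "y": 0, "z": 0.2, "wx": 0, "wy": 0, "wz": 0, "hand": 0.3},
    {"x": 1, "y": 0, "z": 0.2, "wx": 0, "wy": 0, "wz": 0, "hand": 0.3},
    {"x": 1, "y": 0, "z": 0.2, "wx": 0, "wy": 0, "wz": 0, "hand": 0.3},
    {"x": 0, "y": 0, "z": 0, "wx": 0, "wy": 0, "wz": 0, "hand": 0.3},
  ],
)

```text
t: 8.85
eef_pos: [0.5421, -0.019, 0.0889]
tool_rot: [0.973, 0.203, 0.105, -0.035]
contact_force: [-1.2, -0.5, 1.3]
width: 0.0256
gripper_force: 0.5
```

Call:
step_arm(
  plan=[
    {"x": -2, "y": 0, "z": -0.4, "wx": 0, "wy": 0, "wz": 0, "hand": 0.3},
    {"x": -4, "y": 0, "z": -0.9, "wx": 0, "wy": 0, "wz": 0, "hand": 0.3},
    {"x": -6, "y": 0, "z": -1.3, "wx": 0, "wy": 0, "wz": 0, "hand": 0.3},
    {"x": 0, "y": 0, "z": 0, "wx": 0, "wy": 0, "wz": 0, "hand": 0.3},
    {"x": 0, "y": 0, "z": 0, "wx": 0, "wy": 0, "wz": 0, "hand": 0.3},
  ],
)

```text
t: 9.48
eef_pos: [0.5309, -0.0241, 0.0889]
tool_rot: [0.973, 0.203, 0.105, -0.035]
contact_force: [-0.5, 0.4, 0.5]
width: 0.0255
gripper_force: 0.0
```

```bash
python3 tp.py | tail -2;python3 st.py
```

```text
ring (array([ 0.56198749, -0.00790084,  0.04429406]), 86, np.float64(0.00021871894097763597)) cap (array([ 0.56156641, -0.00777191,  0.01183842]), 63, np.float64(0.00018884616970321472))
ring-cap [ 0.00048912 -0.00010166]
9.575 [ 0.531  -0.024   0.0889] [-0.07  0.46 -0.55] 0.16
ring [ 0.5629 -0.0112] 2971 1.5 cap [ 0.5633 -0.0105] [83.6 84.4] grad fwd/lat 0.007 0.002
ring rel TCP fwd,lat 34.4 0.1 cap rel TCP 35.1 -0.4 ring-cap -0.6 0.5 az 0.408
```

Centred to within about 0.5 mm, upright, with the fingers off. Next I withdraw and go to the tare key.

Call:
step_arm(
  plan=[
    {"x": -10, "y": 0, "z": -3, "wx": 0, "wy": -0.05, "wz": 0, "hand": 0.3},
    {"x": -10, "y": 0, "z": -3, "wx": 0, "wy": -0.05, "wz": 0, "hand": 0.3},
    {"x": -10, "y": 0, "z": -10, "wx": 0, "wy": -0.06, "wz": 0, "hand": 0.3},
    {"x": -10, "y": 0, "z": -15, "wx": 0, "wy": -0.06, "wz": 0, "hand": 0.3},
    {"x": -5, "y": 0, "z": -15, "wx": 0, "wy": 0, "wz": 0.1, "hand": 0.0},
  ],
)

```text
t: 10.25
eef_pos: [0.4878, -0.0437, 0.1291]
tool_rot: [0.988, 0.156, -0.004, -0.012]
contact_force: [-0.3, -0.3, 0.2]
width: 0.0091
gripper_force: 0.0
```

Call:
step_arm(
  plan=[
    {"x": 0, "y": 0, "z": 0, "wx": 0, "wy": 0, "wz": 0.16, "hand": 0.0},
    {"x": 0, "y": 0, "z": 0, "wx": 0, "wy": 0, "wz": 0.16, "hand": 0.0},
    {"x": 0, "y": 0, "z": 0, "wx": 0, "wy": 0, "wz": 0.16, "hand": 0.0},
    {"x": 0, "y": 0, "z": 0, "wx": 0, "wy": 0, "wz": 0, "hand": 0.0},
  ],
)

```text
t: 10.75
eef_pos: [0.4875, -0.0439, 0.1287]
tool_rot: [0.997, -0.082, -0.006, -0.011]
contact_force: [-0.0, 0.1, -0.5]
width: -0.0001
gripper_force: 0.0
```

```bash
python3 q.py .443 -.009 .085
python3 - <<'E'
from fit import *
i,p,d=look();cv2.imwrite("pics/w6.png",cv2.resize(p,None,fx=1.4,fy=1.4)[:,:,::-1]);np.save("w6.npy",d)
E
```

```text
10.75 [ 0.4875 -0.0439  0.1287] [[0.986, -0.164, -0.011], [-0.164, -0.986, 0.024], [-0.014, -0.021, -1.0]] [-0.    0.11 -0.51] [-0.5   0.6   0.74  2.25 -0.79  0.59 -0.89]
to goal, tool mm [-49.  -26.2  45. ]
```

View pics/w6.png

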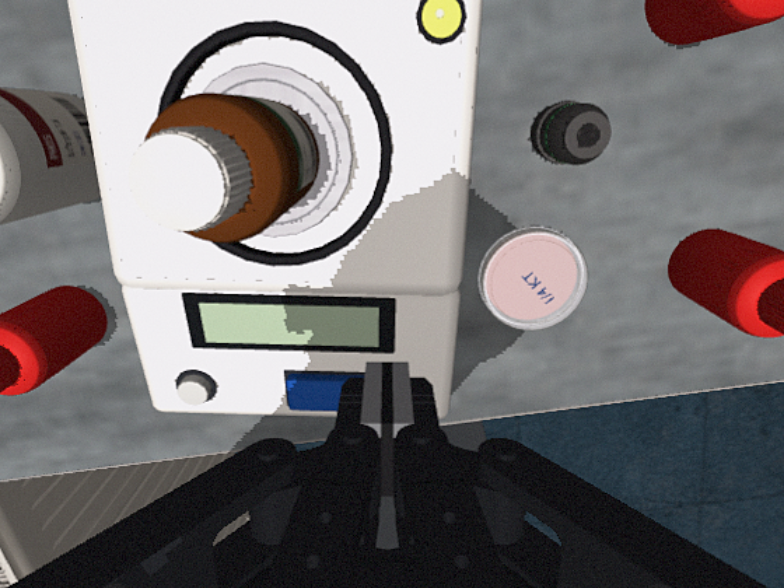

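The bottle stands upright on the pan with an even margin. The tare key's left edge is at (287,371–410), partly hidden by the closed fingers, and the on/off key is at (195,388).

Run:
```python
from m import *
i=wristinfo();d=np.load("w6.npy")
tool(i,d,[(300/1.4,390/1.4),(320/1.4,378/1.4),(300/1.4,404/1.4),(196/1.4,386/1.4),(250/1.4,400/1.4)])
W=px2w("w",[(286/1.4,371/1.4),(289/1.4,411/1.4)],.056,i);m=W.mean(0);print(W.round(4),"ctr",m-.026*np.array([-np.sin(-.17),np.cos(-.17),0]))
```

```text
(214.2857142857143, 278.5714285714286) tool [-44.8 -42.4  74.8] world [0.4493 0.0068 0.0556]
(228.57142857142858, 270.0) tool [-38.8 -32.3  76.1] world [ 0.4536 -0.0041  0.0539]
(214.2857142857143, 288.5714285714286) tool [-53.6 -43.1  76.1] world [0.4407 0.009  0.0544]
(140.0, 275.7142857142857) tool [-42.8 -94.3  75.2] world [0.4597 0.0578 0.0562]
(178.57142857142858, 285.7142857142857) tool [-55.7 -70.7  83.5] world [0.443  0.0367 0.0476]
[[0.461  0.0112 0.056 ]
 [0.4385 0.0149 0.056 ]] ctr [ 0.44534421 -0.01257173  0.056     ]
```

Call:
step_arm(
  plan=[
    {"x": -25, "y": -13, "z": 0, "wx": 0, "wy": 0, "wz": 0, "hand": 0},
    {"x": -24, "y": -12, "z": 0, "wx": 0, "wy": 0, "wz": 0, "hand": 0},
    {"x": 0, "y": 0, "z": 30, "wx": 0, "wy": 0, "wz": 0, "hand": 0},
    {"x": 0, "y": 0, "z": 25, "wx": 0, "wy": 0, "wz": 0, "hand": 0},
    {"x": 0, "y": 0, "z": 0, "wx": 0, "wy": 0, "wz": 0, "hand": 0},
  ],
)

```text
t: 11.42
eef_pos: [0.4421, -0.0102, 0.0745]
tool_rot: [0.997, -0.082, -0.007, -0.012]
contact_force: [0.1, -0.2, 0.3]
width: 0.0001
gripper_force: 0.0
```

```bash
python3 q.py .443 -.010 .060; python3 tp.py | tail -1
```

```text
11.425 [ 0.4421 -0.0102  0.0745] [[0.986, -0.163, -0.012], [-0.163, -0.986, 0.025], [-0.016, -0.023, -1.0]] [ 0.08 -0.2   0.32] [-0.44  0.63  0.52  2.38 -1.    0.39 -0.77]
to goal, tool mm [ 1.1 -0.  14.4]
ring-cap [ 4.77437034e-04 -6.57501508e-05]
```

Call:
step_arm(
  plan=[
    {"x": 0, "y": 0, "z": 7, "wx": 0, "wy": 0, "wz": 0, "hand": 0},
    {"x": 0, "y": 0, "z": 7, "wx": 0, "wy": 0, "wz": 0, "hand": 0},
    {"x": 0, "y": 0, "z": 2, "wx": 0, "wy": 0, "wz": 0, "hand": 0},
    {"x": 0, "y": 0, "z": 2, "wx": 0, "wy": 0, "wz": 0, "hand": 0},
    {"x": 0, "y": 0, "z": 0, "wx": 0, "wy": 0, "wz": 0, "hand": 0},
  ],
)

```text
t: 12.15
eef_pos: [0.4427, -0.0097, 0.0574]
tool_rot: [0.996, -0.083, -0.006, -0.012]
contact_force: [0.4, 0.2, -0.2]
width: -0.0001
gripper_force: 0.0
```

Call:
step_arm(
  plan=[
    {"x": 0, "y": 0, "z": 1, "wx": 0, "wy": 0, "wz": 0, "hand": 0},
    {"x": 0, "y": 0, "z": 1, "wx": 0, "wy": 0, "wz": 0, "hand": 0},
    {"x": 0, "y": 0, "z": 0, "wx": 0, "wy": 0, "wz": 0, "hand": 0},
  ],
)

```text
t: 12.52
eef_pos: [0.4426, -0.0097, 0.0552]
tool_rot: [0.996, -0.083, -0.006, -0.012]
contact_force: [-0.4, 0.6, 0.7]
width: 0.0003
gripper_force: 0.5
```

Call:
step_arm(
  plan=[
    {"x": 0, "y": 0, "z": 1, "wx": 0, "wy": 0, "wz": 0, "hand": 0},
    {"x": 0, "y": 0, "z": 0, "wx": 0, "wy": 0, "wz": 0, "hand": 0},
  ],
)

```text
t: 12.78
eef_pos: [0.4427, -0.0097, 0.0542]
tool_rot: [0.996, -0.083, -0.006, -0.012]
contact_force: [0.1, 1.3, 1.4]
width: -0.0
gripper_force: 0.8
```

Call:
step_arm(
  plan=[
    {"x": 0, "y": 0, "z": 1, "wx": 0, "wy": 0, "wz": 0, "hand": 0},
    {"x": 0, "y": 0, "z": 0, "wx": 0, "wy": 0, "wz": 0, "hand": 0},
  ],
)

```text
t: 13.02
eef_pos: [0.4427, -0.0097, 0.0532]
tool_rot: [0.996, -0.083, -0.006, -0.012]
contact_force: [1.8, 0.4, 2.7]
width: 0.0001
gripper_force: 1.1
```

Call:
step_arm(
  plan=[
    {"x": 0, "y": 0, "z": 1, "wx": 0, "wy": 0, "wz": 0, "hand": 0},
    {"x": 0, "y": 0, "z": 0, "wx": 0, "wy": 0, "wz": 0, "hand": 0},
  ],
)

```text
t: 13.28
eef_pos: [0.4427, -0.0097, 0.0522]
tool_rot: [0.996, -0.083, -0.006, -0.012]
contact_force: [1.3, -1.1, 3.2]
width: -0.0001
gripper_force: 1.4
```

Call:
step_arm(
  plan=[
    {"x": 0, "y": 0, "z": 0.5, "wx": 0, "wy": 0, "wz": 0, "hand": 0},
    {"x": 0, "y": 0, "z": 0, "wx": 0, "wy": 0, "wz": 0, "hand": 0},
  ],
)

```text
t: 13.52
eef_pos: [0.4426, -0.0096, 0.0517]
tool_rot: [0.996, -0.083, -0.006, -0.012]
contact_force: [1.5, -1.0, 3.2]
width: -0.0001
gripper_force: 1.5
```

Call:
step_arm(
  plan=[
    {"x": 0, "y": 0, "z": 0.5, "wx": 0, "wy": 0, "wz": 0, "hand": 0},
    {"x": 0, "y": 0, "z": 0, "wx": 0, "wy": 0, "wz": 0, "hand": 0},
    {"x": 0, "y": 0, "z": 0, "wx": 0, "wy": 0, "wz": 0, "hand": 0},
  ],
)

```text
t: 13.9
eef_pos: [0.4426, -0.0096, 0.0512]
tool_rot: [0.996, -0.083, -0.006, -0.012]
contact_force: [2.4, 0.1, 4.1]
width: 0.0
gripper_force: 2.1
```

The key is fully down (4.1 N). Now I release it.

Call:
step_arm(
  plan=[
    {"x": 0, "y": 0, "z": -5, "wx": 0, "wy": 0, "wz": 0, "hand": 0},
    {"x": 0, "y": 0, "z": -15, "wx": 0, "wy": 0, "wz": 0, "hand": 0},
    {"x": 0, "y": 0, "z": -30, "wx": 0, "wy": 0, "wz": 0, "hand": 0},
    {"x": 0, "y": 20, "z": -30, "wx": 0, "wy": 0, "wz": 0, "hand": 0},
    {"x": 0, "y": 30, "z": 0, "wx": 0, "wy": 0, "wz": 0, "hand": 0},
  ],
)

```text
t: 14.52
eef_pos: [0.4349, -0.0602, 0.1314]
tool_rot: [0.997, -0.082, -0.006, -0.012]
contact_force: [-0.5, 0.3, -1.0]
width: -0.0003
gripper_force: 0.0
```

Call:
step_arm(
  plan=[
    {"x": 0, "y": 45, "z": -20, "wx": 0, "wy": 0, "wz": 0, "hand": 0},
    {"x": 0, "y": 45, "z": 0, "wx": 0, "wy": 0, "wz": 0, "hand": 0},
    {"x": 0, "y": 0, "z": 0, "wx": 0, "wy": 0, "wz": 0, "hand": 0},
    {"x": 0, "y": 0, "z": 0, "wx": 0, "wy": 0, "wz": 0, "hand": 0},
  ],
)

```text
t: 15.02
eef_pos: [0.4196, -0.1492, 0.1478]
tool_rot: [0.996, -0.083, -0.007, -0.012]
contact_force: [-0.2, -0.0, -0.5]
width: 0.0001
gripper_force: 0.0
```

```bash
python3 q.py .44 -.15 .15;python3 tp.py | tail -1
python3 - <<'E'
from fit import *
q,_=ctrl.camera("top");b,_=ctrl.camera("scene")
cv2.imwrite("pics/v7.png",np.hstack([cv2.resize(q[150:290,190:390],(560,392)),cv2.resize(b[170:270,220:280],(235,392))])[:,:,::-1])
E
```

```text
15.025 [ 0.4196 -0.1492  0.1478] [[0.986, -0.166, -0.012], [-0.166, -0.986, 0.025], [-0.016, -0.023, -1.0]] [-0.18 -0.   -0.54] [-0.25  0.5   0.69  2.32 -0.68  0.55 -0.75]
to goal, tool mm [20.3 -2.7 -2.4]
ring-cap [ 5.00387755e-04 -8.36953644e-05]
```

View pics/v7.png

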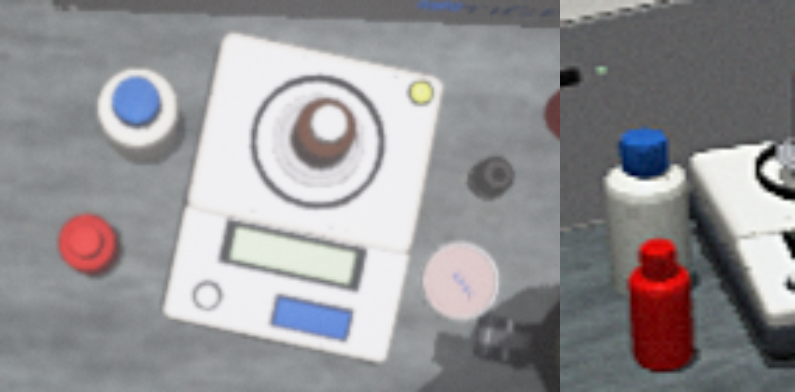

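The bottle stands mid-pan (cap 329,122; ring 317,140, offset by parallax), the keys are clear, and the dish, objective and buffer bottle are in place. The arm touches nothing, so I hand it in.

```bash
python3 -c "
from cell import ctrl
print(ctrl.sign_off())"
```

```text
the job is handed in; nothing more can be done
None
```

I tapped the bottle to within about 0.5 mm of the pan's centre, where it stood upright and still. I then took the fingers off, pressed the tare key to about 4 N and released it, and handed the job in at about 15 s; nothing else appeared moved in the last view.

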